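# Let a vial out of the gravity dispenser with its flap lever

### The job

Let the vial out of the blue dispenser: with the fingertips, press down the red pad at the long end of the lever (the pad itself, not the bar) so that the heavy steel flap lifts and the vial rolls down into the white tray. Then ease the lever back up until the flap is fully shut again, without letting it slam, and leave it. Do not grip the lever or lift it off its fulcrum, do not touch the flap or the vial, and leave the tray and the things round about where they stand.

Things in the scene. Friction and masses are not known exactly. Their poses are not given: they have to be found in the camera images.
- dispenser: blue sheet-metal gravity chute on a dark steel foot, screwed to the table; origin on the table under the chute, x points up the chute (the mouth faces -x), y points along the lever towards its red pad. About 170 mm long, 76 mm wide, up to 150 mm high. Beside it (+y) stands a grey fulcrum about 115 mm high with two open-topped slots, at x -51 mm, y 115 mm.
- red_pad: red round pad (38 mm across, 12 mm thick), fixed on the long end of the lever, 150 mm from its pin; origin at the centre of its top face, z up out of it. At rest the lever slopes up 14 degrees to the pad, top about 138 mm above the table. 75 mm straight down lifts the flap to about 0.3 rad; the pad shifts under 10 mm sideways. It takes 2 to 7 N. Let up, the flap's weight brings the lever back.
- lever_pin (a point): centre of the lever's cross pin (steel, 10 mm thick), which lies loose in the slots of the fulcrum, 95 mm above the table. The dark steel bar is 26 mm wide and 10 mm thick; its short end reaches 68 mm past the pin, under a brass ball on the side of the flap. Axes: y along the long arm.
- fulcrum_seat (a point): where the centre of the lever's pin belongs when it is seated in the fulcrum (fixed to the dispenser).
- flap (a joint): angle of the heavy steel flap (1.2 kg) over the chute: 0 fully shut, grows as its front lip lifts; the vial comes free at about 0.15, the stop is at 0.45 rad.
- flap_lip (a point): middle of the lower edge of the flap's front lip, which bars the mouth of the chute.
- vial_center (a point): middle of the small glass vial with white cap (24 mm across, 53 mm long), lying across the chute behind the flap's lip. z is its long axis.
- tray: white open tray, 110 mm (its x) by 160 mm (its y), walls 30 mm high and 2 mm thick, standing under the mouth of the chute; origin at the middle of its underside.
- bottle_near: black bottle, 27x33x74 mm, standing on the robot's side of the lever; origin under its centre. Bystander.
- bottle_far: black bottle, 27x33x74 mm, standing beyond the lever; origin under its centre. Bystander.
- mug: white mug, 97 mm high, 86 mm across without its handle; origin under it. Bystander.
- masking_roll: cream roll of tape, 92 mm across, 24 mm high, lying flat; origin under its centre. Bystander.
- jar: white round jar with lid, 70 mm across, 58 mm high; origin under its centre. Bystander.
Mind the look-alikes: they are no part of the job. Of the things that look like the tray, the larger one is meant.

How it is judged (in metres and radians):
On the way, in this order (a step that is already met when the one before it is completed fails the run):
1. the flap is raised by pressing the red pad with the fingers (value of joint flap above 0.07 rad and contact force between the fingers and red_pad above 0.3 N), for 0.1 s.
2. the vial lies in the tray (x of vial_center in the frame of tray between -0.05 and 0.05 m and y of vial_center in the frame of tray between -0.076 and 0.076 m and z of vial_center in the frame of tray between 0 and 0.035 m), for 0.2 s.
At the end, for the whole second after the job is handed in: The vial is at rest inside the tray, the flap is shut (below 0.03 rad), and the lever's pin is in its seat (within 8 mm) (all of step 2 and linear speed of vial below 0.02 m/s and value of joint flap below 0.03 rad and distance between lever_pin and fulcrum_seat below 0.008 m); the robot touches nothing.
It fails at once if the lever is lifted or pushed out of its seat (pin more than 12 mm from it) (distance between lever_pin and fulcrum_seat above 0.012 m).
It fails at once if the flap slams (falls faster than 1.5 rad/s) (velocity of joint flap below -1.5 rad/s).
It fails at once if the robot touches the flap or the vial (contact force between any of the fingers, the arm and flap above 0.5 N or contact force between any of the fingers, the arm and vial above 0.2 N).
It fails at once if the tray is shifted by more than 30 mm (distance of tray from where it was at the start of the episode above 0.03 m).
It fails at once if a bystander is moved by more than 20 mm (distance of any of bottle_near, bottle_far, mug, masking_roll, jar from where it was at the start of the episode above 0.02 m).
It also fails if it takes over 48 s, if anything falls off the work surface, if the arm or the gripper's body presses on something with over 40 N, if the wrist force passes 120 N, or if a joint passes its speed limit or range.

### The arm

A 6-joint arm with a two-finger parallel gripper is mounted at the origin on a cart in front of the work surface, level with it; the furniture and walls round the work are solid. World frame = base frame: x ahead of the robot, y to its left, z up, the work surface at z = 0. Lengths are in m, angles in degrees, forces in N, time in s.
With the tool pointing down it reaches from about 0.4 to 0.825 m from the base axis. Payload 7 kg.
Tool frame: the origin (TCP) lies on the centre line of the jaws, within the pads' length; the fingertips stand r.tip_reach ahead of it and the grasp point (between the pads) is the TCP (r.tip_reach is the distance from the TCP to the fingertips, in m); z points along the fingers, y is the line along which they close (so a half turn about z gives the same grasp; the last joint's range is limited). The gripper opens to 88 mm and grips with 3 to 60 N. Pads are 19 mm wide; open, the fingers measure 130 mm over their backs; the gripper's body (78 mm by 193 mm) begins 47 mm behind the grasp point.
Start: joints at [93.398, 20.546, 0.682, 0, -70.136, -16.507], TCP at [0.153, 0.657, 0.246] pointing down, gripper open.
Joint ranges: [-176.03, 176.03], [-82.01, 121.73], [-58.28, 71.71], [-173.87, 95.51], [-174.79, -0.11], [-173.66, 173.66]. Speed limits (degrees/s): [136.94, 136.94, 172.46, 180, 180, 180].

### API

Orientations are given as [roll, pitch, yaw] about the fixed x, y, z axes, in that order (R = Rz(yaw) Ry(pitch) Rx(roll)).
In Python, from plant import sensors, cams, r gives the robot as it stands.
- The arm moves only by the tool drive_tool, never from a script. Its argument "rows" is a list of rows, each an object of numbers: "fingers": the gripper's target within -1 to 1 (fully open at 1, half-way at 0, shut at -1); "x", "y", "z": the shift along the tool's x, y, z in m; "spin": the turn about the tool's z in rad. A call has 1 to 10 rows; each row is the pose to reach, as a shift and turn from the pose commanded when the call began, along the tool's axes at that moment; what a row does not reach only later rows make up. A row lasts 1/8 s, in which the tool goes at most 62.5 mm and 10.7 degrees, less where a joint would pass 70% of its speed; a pose out of reach is approached as far as the arm can. A call with a gripper value outside its range is refused whole. The fingers move at their own pace and stop on an object; "newtons" is the grip in N (left out, the last holds). Time passes only in rows, so rows that repeat a pose let the fingers close. It gives the time, the measured TCP pose, the force, the opening and the grip force at its end, in the units of the state.
- sensors.get_state(): the state, without advancing time (a new reading comes with each control period).
- cams.capture(name): name is "side" or "top" or "wrist"; returns a dict with "pixels" (420x560x3 uint8, red, green, blue), "intrinsics" (3x3 intrinsics, pixels), "k1" (the pictures are not rectified: a ray, as slopes to the right and down, at radius r is drawn at 1 + k1 r^2 times it, then the intrinsics apply), "eye" and "orientation" of the camera in the world; the wrist camera has in their place "T_tool_cam" (4x4, takes a point from camera to tool coordinates, whose origin is the TCP and whose axes are the flange's). Camera axes: x right, y up, looking along -z (the intrinsics and any distortion apply to the point x, -y, -z); pixel columns grow to the right and rows downward; lengths in m; the calibration is good to about 2 mm. A picture is of the moment at which its call begins: read the wrist's pose just before it. There is no depth.
- r.close_job(): hands the job in; it is judged then, once.
The state is a dict: "time_s": time; "joints": joint angles; "qd": joint speeds; "joint_torque": joint torques, N m; "tcp_pos": TCP position; "eef_rot": TCP orientation; "contact_force": force on the tool from outside, world axes, zero at the start; "moment": the same for the moment, N m; "gripper_width": finger opening in m; "gripper_force": force on a finger pad.
Only numpy, scipy, OpenCV 4.12 (cv2) and the standard library are available. Lean on these libraries where they do the work, as an engineer would, in place of code of your own. Each camera call takes 0.05 s, during which the arm holds its last target. There are 200 camera calls.

## Working session

There is one attempt and no reset: what is moved stays moved. The work goes in short steps, Python scripts to look and compute and a tool call to move; the robot and the scene stay as the last step left them, time stands still between calls to the robot, and variables do not carry over. Pictures are saved under pics/ and viewed, at most 10 in all, crops included, and the job is handed in when it is done.

Besides the shell and the picture viewer there is one more tool, called after "Request:" as name(argument=value, ...) on one line, values as JSON. drive_tool: Moves the arm, as the interface text tells. Its arguments: {"type":"object","properties":{"rows":{"type":"array"},"newtons":{"type":"number"}},"required":["rows"]}

```bash
mkdir -p pics
cat > h.py <<'E'
import numpy as np, cv2
from scipy.spatial.transform import Rotation as R
from plant import sensors, cams, r
def cap(n):
    s=sensors.get_state(); c=cams.capture(n)
    if 'T_tool_cam' in c:
        T=np.eye(4); T[:3,:3]=R.from_euler('xyz',s['eef_rot'],degrees=True).as_matrix(); T[:3,3]=s['tcp_pos']
        M=T@np.array(c['T_tool_cam']); c['e'],c['R']=M[:3,3],M[:3,:3]
    else:
        o=np.array(c['orientation']); c['e']=np.array(c['eye'])
        c['R']=o if o.shape==(3,3) else R.from_euler('xyz',o,degrees=True).as_matrix()
    return c
def ray(c,u,v):
    K=np.array(c['intrinsics']); d=np.array([(u-K[0,2])/K[0,0],(v-K[1,2])/K[1,1]]); p=d.copy()
    for _ in range(20): p=d/(1+c['k1']*(p@p))
    w=c['R']@np.array([p[0],-p[1],-1]); return c['e'],w/np.linalg.norm(w)
def plane(c,u,v,z):
    e,d=ray(c,u,v); return e+d*(z-e[2])/d[2]
def tri(c1,p1,c2,p2):
    a,d=ray(c1,*p1); b,f=ray(c2,*p2); st=np.linalg.lstsq(np.c_[d,-f],b-a,rcond=None)[0]
    P,Q=a+d*st[0],b+f*st[1]; return (P+Q)/2,np.linalg.norm(P-Q)
def red(im):
    h=cv2.cvtColor(im,cv2.COLOR_RGB2HSV); m=(((h[...,0]<8)|(h[...,0]>172))&(h[...,1]>130)&(h[...,2]>60)).astype(np.uint8)
    n,l,s,c=cv2.connectedComponentsWithStats(m); return [(s[i].tolist(),c[i].round(1).tolist()) for i in range(1,n) if s[i,4]>25]
def save(c,f): cv2.imwrite('pics/'+f,c['pixels'][...,::-1])
E
python3 - <<'E'
from h import *
s=sensors.get_state(); print(s['tcp_pos'],s['eef_rot'],s['contact_force'],r.tip_reach)
for n in('side','top','wrist'):
    c=cap(n); save(c,n+'0.png'); print(n,c['e'],red(c['pixels']))
E
```

```text
[0.15300925 0.65695785 0.24460309] [ 1.79903030e+02 -1.09105521e-02 -1.31130048e+01] [1.02354738 0.41752306 0.27072061] 0.019
side [0.50202432 1.13536526 0.80940745] [([216, 255, 18, 11, 148], [223.8, 260.2]), ([174, 318, 19, 9, 106], [182.9, 321.8])]
top [ 0.31196488 -0.03248862  1.32207546] [([165, 145, 9, 15, 67], [169.4, 151.9]), ([177, 164, 14, 14, 151], [183.7, 170.7])]
wrist [0.21790198 0.64185613 0.38406043] []
```

View pics/side0.png

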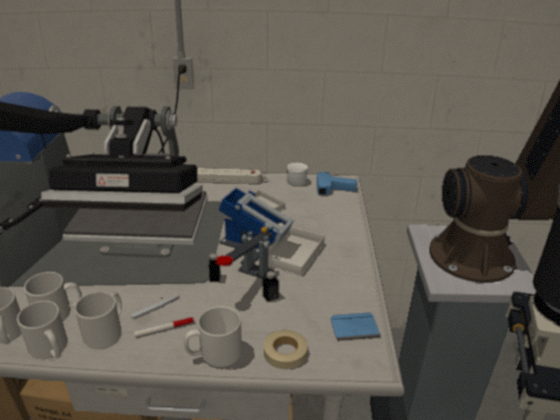

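View pics/top0.png

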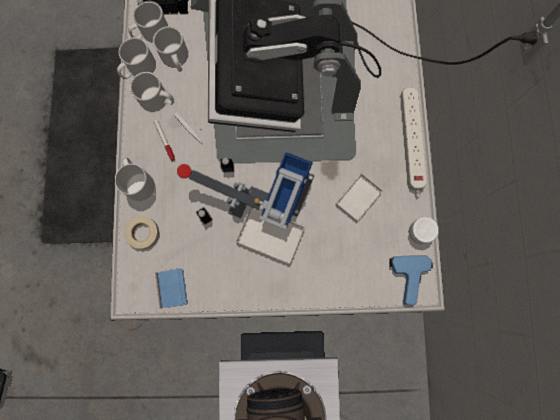

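Candidates for the red pad: the round disc at top (184,171) / side (224,260), on the bar, versus the red pen cap at top (169,152) / side (183,322). I choose the disc on the lever. For the tray, the larger white one at top (270,238) is meant, and the small one at (358,198) is the look-alike. The bottles are at top (227,165) and (204,215).

Run:
```python
from h import *
t=cap('top'); s=cap('side')
print('pad tri',tri(t,(183.7,170.7),s,(223.8,260.2)),'top plane',plane(t,183.7,170.7,.138),'side',plane(s,223.8,260.2,.134))
for n,u,v,z in[('ball',257,201,.11),('bar@pin',238,192,.1),('bot1',227,160,.074),('bot2',204,212,.074),('mug',131,180,.097),('tray',270,238,.0),('chute top',296,157,.15),('press',230,125,.1)]: print(n,plane(t,u,v,z).round(3))
a=cv2.resize(t['pixels'][120:280,130:330],None,fx=4,fy=4,interpolation=2)[:600]
cv2.imwrite('pics/crop0.png',a[...,::-1])
```

```text
pad tri (array([0.64424064, 0.22925749, 0.13214148]), np.float64(0.0012940893713279367)) top plane [0.64327263 0.22797744 0.138     ] side [0.64319289 0.23199688 0.134     ]
ball [0.564 0.042 0.11 ]
bar@pin [0.591 0.092 0.1  ]
bot1 [0.687 0.124 0.074]
bot2 [0.545 0.186 0.074]
mug [0.634 0.379 0.097]
tray [0.48  0.014 0.   ]
chute top [ 0.667 -0.062  0.15 ]
press [0.778 0.112 0.1  ]
```

View pics/crop0.png

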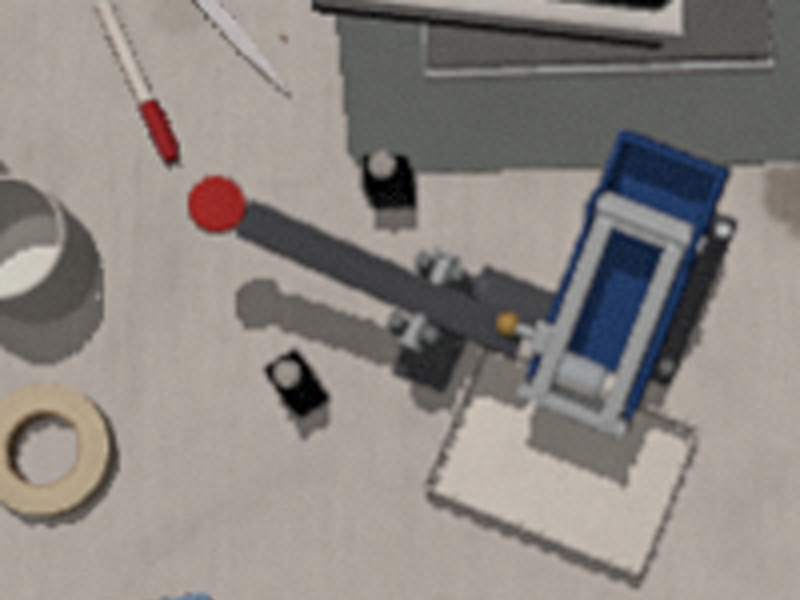

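The crop confirms the red disc sits on the lever end, pad centre at crop (216,203). The flap and vial are at crop (580,380), over the large tray. I'll close the fingers and travel there high up.

Request:
drive_tool(rows=[{"fingers": -1,"x": 0.05,"y": 0.027,"z": 0,"spin": 0.13},{"fingers": -1,"x": 0.1,"y": 0.053,"z": 0,"spin": 0.27},{"fingers": -1,"x": 0.15,"y": 0.08,"z": 0,"spin": 0.4},{"fingers": -1,"x": 0.2,"y": 0.106,"z": 0,"spin": 0.54},{"fingers": -1,"x": 0.25,"y": 0.133,"z": 0,"spin": 0.67},{"fingers": -1,"x": 0.3,"y": 0.16,"z": 0,"spin": 0.8},{"fingers": -1,"x": 0.35,"y": 0.186,"z": 0,"spin": 0.94},{"fingers": -1,"x": 0.4,"y": 0.213,"z": 0,"spin": 1.07},{"fingers": -1,"x": 0.45,"y": 0.24,"z": 0,"spin": 1.2},{"fingers": -1,"x": 0.5,"y": 0.266,"z": 0,"spin": 1.34}])

```text
time_s: 1.5
tcp_pos: [0.581, 0.2835, 0.2457]
eef_rot: [-180.0, 0.0, -90.1]
contact_force: [0.6, 1.0, 0.3]
gripper_width: 0.0008
gripper_force: 0.0
```

Run:
```python
from h import *
s=sensors.get_state(); print(s['time_s'],s['tcp_pos'],s['eef_rot'],s['contact_force'],s['gripper_width'],s['joints'])
w=cap('wrist'); save(w,'w1.png')
for b,c in red(w['pixels']): print(b,c,plane(w,*c,.138))
```

```text
1.5 [0.58095038 0.2835328  0.24566299] [-1.79991098e+02  1.01664160e-02 -9.01333425e+01] [0.62132903 0.99115804 0.2729534 ] 0.0008311622114450237 [ 4.32733672e+01  1.78742488e+01 -3.19389463e+00 -1.35971729e-03
 -6.89184033e+01 -4.34062216e+01]
[166, 104, 50, 52, 1950] [190.6, 130.1] [0.64395486 0.2248198  0.138     ]
[123, 181, 37, 21, 300] [140.8, 190.8] [0.68336464 0.26754686 0.138     ]
```

View pics/w1.png

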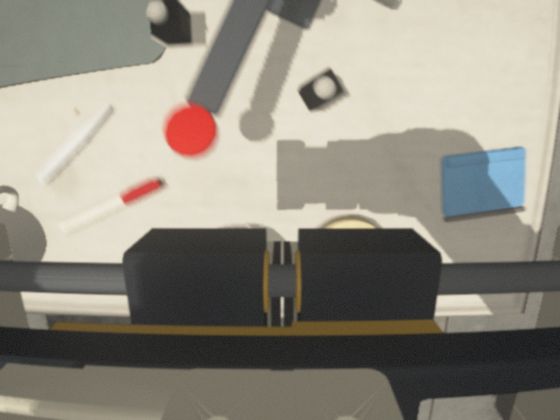

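The wrist view shows the pad at (190,130) and the bar leading up and right from it. The shadows and bottles are clear of it. Next I'll go above the pad and down to about 25 mm over it.

Request:
drive_tool(rows=[{"fingers": -1,"x": 0.028,"y": -0.032,"z": 0},{"fingers": -1,"x": 0.0565,"y": -0.063,"z": 0},{"fingers": -1,"x": 0.0565,"y": -0.063,"z": 0.03},{"fingers": -1,"x": 0.0565,"y": -0.063,"z": 0.06},{"fingers": -1,"x": 0.0565,"y": -0.063,"z": 0.06},{"fingers": -1,"x": 0.0565,"y": -0.063,"z": 0.06}])

```text
invalid input
```

Run:
```python
from h import *
s=sensors.get_state(); print(s['time_s'],s['tcp_pos'],s['eef_rot'],s['contact_force'])
w=cap('wrist'); save(w,'w2.png')
for b,c in red(w['pixels']): print(b,c,plane(w,*c,.138))
```

```text
1.55 [0.5847078  0.27940199 0.24517652] [-1.79969244e+02 -1.07401902e-01 -9.07015112e+01] [3.2608656  1.42281542 1.44450706]
[172, 115, 52, 52, 2116] [197.9, 140.7] [0.64242626 0.22721215 0.138     ]
[128, 188, 39, 24, 446] [146.9, 199.0] [0.68291233 0.26825852 0.138     ]
```

View pics/w2.png

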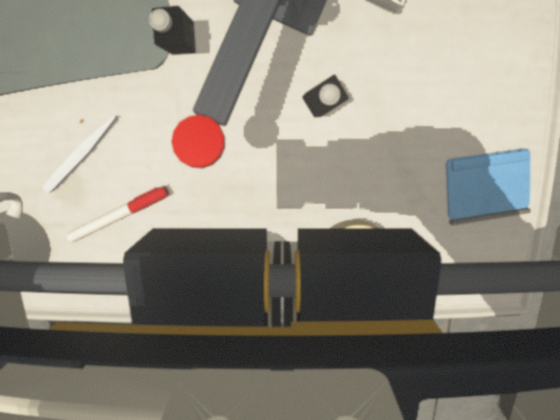

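The drive call was refused because "spin" is needed in each row, so the arm hasn't moved. The pad in the new wrist view is at (198,141), which puts it at about (0.643, 0.228).

Request:
drive_tool(rows=[{"fingers": -1,"x": 0.028,"y": -0.032,"z": 0,"spin": 0},{"fingers": -1,"x": 0.0565,"y": -0.062,"z": 0,"spin": 0},{"fingers": -1,"x": 0.0565,"y": -0.062,"z": 0.03,"spin": 0},{"fingers": -1,"x": 0.0565,"y": -0.062,"z": 0.06,"spin": 0},{"fingers": -1,"x": 0.0565,"y": -0.062,"z": 0.06,"spin": 0},{"fingers": -1,"x": 0.0565,"y": -0.062,"z": 0.06,"spin": 0}])

```text
time_s: 2.35
tcp_pos: [0.6423, 0.229, 0.1868]
eef_rot: [-179.9, 0.0, -89.8]
contact_force: [-0.1, 0.5, 0.9]
gripper_width: 0.0008
gripper_force: 0.0
```

Run:
```python
from h import *
s=sensors.get_state(); print(s['time_s'],s['tcp_pos'],s['eef_rot'],s['contact_force'])
w=cap('wrist'); save(w,'w3.png')
for b,c in red(w['pixels']): print(b,c,plane(w,*c,.138))
```

```text
2.35 [0.64232839 0.22901493 0.18683132] [-1.79926551e+02  9.62210414e-03 -8.98364290e+01] [-0.11635262  0.50509598  0.94595564]
[250, 202, 61, 62, 1713] [280.3, 222.7] [0.64327042 0.21947959 0.138     ]
```

View pics/w3.png

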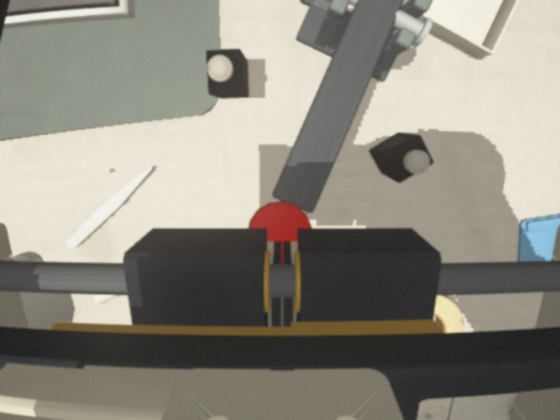

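The pad is centred under the fingers, with its disc spanning columns 250–311. Now a slow descent onto it.

Request:
drive_tool(rows=[{"fingers": -1,"x": 0.002,"y": 0,"z": 0.012,"spin": 0},{"fingers": -1,"x": 0.002,"y": 0,"z": 0.02,"spin": 0},{"fingers": -1,"x": 0.002,"y": 0,"z": 0.026,"spin": 0},{"fingers": -1,"x": 0.002,"y": 0,"z": 0.032,"spin": 0},{"fingers": -1,"x": 0.001,"y": 0,"z": 0.038,"spin": 0},{"fingers": -1,"x": 0.0,"y": -0.001,"z": 0.044,"spin": 0},{"fingers": -1,"x": 0.0,"y": -0.001,"z": 0.044,"spin": 0}])

```text
time_s: 3.28
tcp_pos: [0.6438, 0.2291, 0.142]
eef_rot: [-179.9, 0.0, -89.9]
contact_force: [1.6, 1.0, 4.0]
gripper_width: 0.0002
gripper_force: 2.0
```

Run:
```python
from h import *
s=sensors.get_state(); print(s['time_s'],s['tcp_pos'],s['contact_force'],s['moment'])
```

```text
3.275 [0.64380792 0.22905819 0.14204897] [1.58374829 0.98879852 3.97820123] [ 0.57054424 -0.75285306  0.01492074]
```

Contact at about 4 N, with the pad moving down. I'll press on.

Request:
drive_tool(rows=[{"fingers": -1,"x": -0.0005,"y": 0,"z": 0.006,"spin": 0},{"fingers": -1,"x": -0.001,"y": -0.0005,"z": 0.012,"spin": 0},{"fingers": -1,"x": -0.0015,"y": -0.0005,"z": 0.018,"spin": 0},{"fingers": -1,"x": -0.002,"y": -0.001,"z": 0.024,"spin": 0},{"fingers": -1,"x": -0.002,"y": -0.001,"z": 0.03,"spin": 0},{"fingers": -1,"x": -0.002,"y": -0.001,"z": 0.036,"spin": 0},{"fingers": -1,"x": -0.0015,"y": -0.001,"z": 0.042,"spin": 0},{"fingers": -1,"x": -0.001,"y": -0.0005,"z": 0.048,"spin": 0},{"fingers": -1,"x": -0.0005,"y": 0,"z": 0.053,"spin": 0},{"fingers": -1,"x": -0.0005,"y": 0,"z": 0.055,"spin": 0}])

```text
time_s: 4.53
tcp_pos: [0.6431, 0.2287, 0.0871]
eef_rot: [-180.0, -0.0, -89.9]
contact_force: [0.2, -1.8, 6.6]
gripper_width: -0.0
gripper_force: 3.2
```

Run:
```python
from h import *
s=sensors.get_state(); print(s['time_s'],s['tcp_pos'],s['contact_force'],s['moment'])
t=cap('top');a=cap('side')
A=cv2.resize(t['pixels'][120:280,150:330],(540,480),interpolation=2);B=cv2.resize(a['pixels'][170:310,190:350],(0,0),fx=3,fy=3,interpolation=2)
B=cv2.copyMakeBorder(B,0,480-B.shape[0],0,0,0)[:, :260*3]
o=np.hstack([A[:, 0:540],B]); o=cv2.resize(o,(800,int(o.shape[0]*800/o.shape[1]))); cv2.imwrite('pics/p4.png',o[...,::-1])
```

```text
4.525 [0.64307611 0.22870201 0.08714105] [ 0.16464919 -1.78649971  6.62295474] [-0.49388191 -0.07543971  0.02070974]
```

View pics/p4.png

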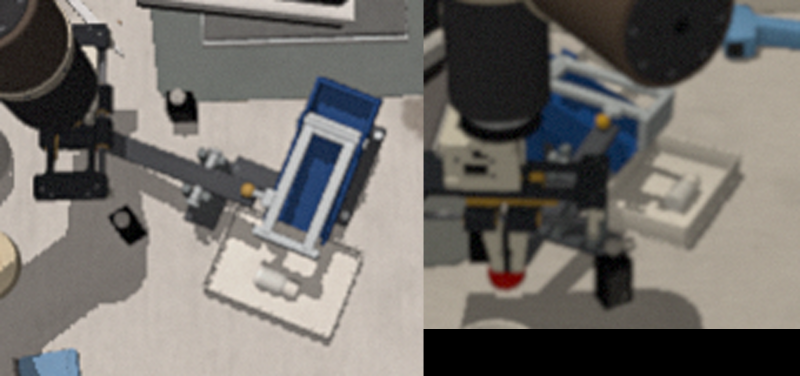

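The picture shows the vial lying inside the large tray (left view at (277,282), right view at (680,190)), clear of the flap, and the fingers on the red pad. Now I'll ease the lever back up slowly.

Request:
drive_tool(rows=[{"fingers": -1,"x": 0,"y": 0,"z": -0.003,"spin": 0},{"fingers": -1,"x": -0.0005,"y": -0.0005,"z": -0.009,"spin": 0},{"fingers": -1,"x": -0.001,"y": -0.0005,"z": -0.015,"spin": 0},{"fingers": -1,"x": -0.0015,"y": -0.001,"z": -0.021,"spin": 0},{"fingers": -1,"x": -0.0015,"y": -0.001,"z": -0.027,"spin": 0},{"fingers": -1,"x": -0.0015,"y": -0.001,"z": -0.033,"spin": 0},{"fingers": -1,"x": -0.001,"y": -0.001,"z": -0.039,"spin": 0},{"fingers": -1,"x": -0.0005,"y": -0.0005,"z": -0.045,"spin": 0},{"fingers": -1,"x": 0,"y": 0,"z": -0.05,"spin": 0},{"fingers": -1,"x": 0.0005,"y": 0,"z": -0.055,"spin": 0}])

```text
time_s: 5.88
tcp_pos: [0.6426, 0.2284, 0.1418]
eef_rot: [180.0, -0.0, -89.9]
contact_force: [-2.6, -1.7, 2.3]
gripper_width: 0.0004
gripper_force: 1.3
```

Request:
drive_tool(rows=[{"fingers": -1,"x": 0,"y": 0,"z": -0.003,"spin": 0},{"fingers": -1,"x": 0.0005,"y": 0,"z": -0.006,"spin": 0},{"fingers": -1,"x": 0.001,"y": 0,"z": -0.008,"spin": 0},{"fingers": -1,"x": 0.001,"y": 0,"z": -0.01,"spin": 0},{"fingers": -1,"x": 0.001,"y": 0,"z": -0.012,"spin": 0},{"fingers": -1,"x": 0.001,"y": 0,"z": -0.014,"spin": 0},{"fingers": -1,"x": 0.001,"y": 0,"z": -0.016,"spin": 0},{"fingers": -1,"x": 0.001,"y": 0,"z": -0.018,"spin": 0},{"fingers": -1,"x": 0.001,"y": 0,"z": -0.02,"spin": 0},{"fingers": -1,"x": 0.001,"y": 0,"z": -0.022,"spin": 0}])

```text
time_s: 7.12
tcp_pos: [0.643, 0.2278, 0.1636]
eef_rot: [-180.0, 0.0, -89.9]
contact_force: [0.8, -0.1, 0.1]
gripper_width: 0.0004
gripper_force: 0.0
```

Request:
drive_tool(rows=[{"fingers": -1,"x": 0,"y": 0,"z": -0.003,"spin": 0},{"fingers": -1,"x": 0,"y": 0,"z": -0.01,"spin": 0},{"fingers": -1,"x": 0,"y": 0,"z": -0.03,"spin": 0},{"fingers": -1,"x": 0,"y": 0,"z": -0.055,"spin": 0},{"fingers": -1,"x": 0,"y": 0,"z": -0.08,"spin": 0},{"fingers": -1,"x": -0.04,"y": 0,"z": -0.08,"spin": 0},{"fingers": -1,"x": -0.08,"y": 0.03,"z": -0.08,"spin": 0},{"fingers": -1,"x": -0.08,"y": 0.03,"z": -0.08,"spin": 0},{"fingers": -1,"x": -0.08,"y": 0.03,"z": -0.08,"spin": 0}])

```text
time_s: 8.25
tcp_pos: [0.6127, 0.3077, 0.244]
eef_rot: [-180.0, 0.0, -89.8]
contact_force: [0.3, -0.0, -0.2]
gripper_width: 0.0005
gripper_force: 0.0
```

Run:
```python
from h import *
s=sensors.get_state(); print(s['time_s'],s['tcp_pos'],s['contact_force'])
t=cap('top');a=cap('side');print(red(t['pixels']),red(a['pixels']))
A=cv2.resize(t['pixels'][120:280,150:330],(540,480),interpolation=2);B=cv2.resize(a['pixels'][170:310,190:350],(0,0),fx=3,fy=3,interpolation=2)
B=cv2.copyMakeBorder(B,0,480-B.shape[0],0,0,0)
o=np.hstack([A,B]); o=cv2.resize(o,(800,int(o.shape[0]*800/o.shape[1]))); cv2.imwrite('pics/p5.png',o[...,::-1])
```

```text
8.25 [0.61266519 0.30766717 0.24402144] [ 0.27888204 -0.005002   -0.24396946]
[([165, 145, 9, 15, 66], [169.4, 151.8]), ([177, 165, 15, 13, 150], [184.0, 171.2])] [([216, 255, 18, 10, 145], [224.7, 259.7]), ([174, 318, 19, 9, 104], [182.9, 321.7])]
```

View pics/p5.png

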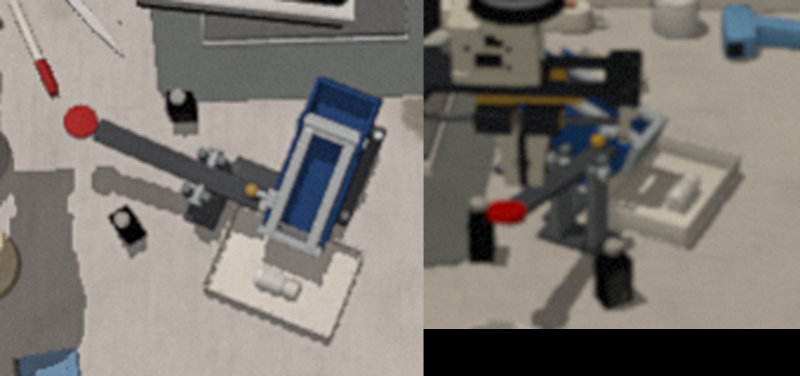

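The pad is back at its starting pixels (top (184,171), side (225,260)). The flap is down, the vial is unmoved in the tray at (277,282), and the robot is clear. I'll hand in.

```bash
python3 -c "
from plant import r; print(r.close_job())"
```

```text
the job is handed in; nothing more can be done
None
```

I handed in the job with the vial lying in the large tray. The flap looked shut and the lever back in its rest position in the last pictures, and the arm was clear of everything; the judge gave no result back.

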